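Lay out the bench for an acid-fast stain

ROBOT

A 6-joint arm with a two-finger parallel gripper is mounted at the origin on the work surface. World frame = base frame: x ahead of the robot, y to its left, z up, the work surface at z = 0. Lengths are in m, angles in rad, forces in N, time in s.
With the tool pointing down it reaches from about 0.375 to 0.9 m from the base axis. Payload 3.1 kg.
Tool frame: the origin (TCP) lies midway between the tips of the shut fingers; the grasp point (between the pads) lies 19 mm behind it (pinch_z is the distance from the TCP to the grasp point, in m); y points along the fingers, z is the direction in which the jaws open and shut, and the axes are right-handed (so a half turn about y gives the same grasp; the last joint's range is limited). The gripper opens to 87 mm and grips with 3 to 60 N. Pads are 19 mm wide; open, the fingers measure 117 mm over their backs; the gripper's body (75 mm by 190 mm) begins 51 mm behind the grasp point.
Start: joints at [0.956, 0.527, 1.433, -0, 1.181, -0.178], TCP at [0.264, 0.566, 0.223] pointing down, gripper open.
Joint ranges: [-3.08, 3.08], [-0.75, 2.2], [0.22, 2.44], [-1.43, 4.57], [0, 2.65], [-2.85, 2.85]. Speed limits (rad/s): [2.79, 2.79, 3.14, 3.14, 3.14, 3.14].

INTERFACE

Orientations are given as a unit quaternion [x, y, z, w].
In Python, from rig import * gives the robot as it stands.
- The arm moves only by the tool drive_tool, never from a script. Its argument "plan" is a list of rows, each a list of 7 numbers: the shift along the tool's x, y, z in mm, then the turn, a rotation vector about the tool's x, y, z in degrees, then the finger opening in mm, from 0 to 87. A call has 1 to 10 rows; each row is the pose to reach, as a shift and turn from the pose commanded when the call began, along the tool's axes at that moment; what a row does not reach only later rows make up. A row lasts 1/10 s, in which the tool goes at most 50 mm and 8.59 degrees, less where a joint would pass 70% of its speed; a pose out of reach is approached as far as the arm can. A call with a gripper value outside its range is refused whole. The fingers move at their own pace and stop on an object; "newtons" is the grip in N (left out, the last holds). Time passes only in rows, so rows that repeat a pose let the fingers close. It gives the time, the measured TCP pose, the force and the opening at its end, in the units of the state.
- get_obs(): the state, without advancing time (a new reading comes with each control period).
- camera(name): name is "scene" or "top" or "wrist"; returns the picture (420x560x3 uint8, blue, green, red); there is no depth.
- get_calibration(name): a dict with "fx", "fy", "cx", "cy" (pixels), "origin" and "rotation" of the camera in the world; the wrist camera has in their place "tool_from_camera" (4x4, takes a point from camera to tool coordinates, whose origin is the TCP and whose axes are the tool frame's). Camera axes: x right, y down, z forward; pixel columns grow to the right and rows downward; lengths in m; the calibration is good to about 2 mm. A picture is of the moment at which its call begins: read the wrist's pose just before it. get_calibration takes no time and is no camera call.
- hand_in(): hands the job in, once; it reports no verdict.
Trained networks look in the newest picture that a camera, given by its name, has taken for a name from the list of things; names that differ only in an ending like _2 or _b are one class to them, and where a whole thing is asked for, a point or a joint stands for the part that bears it (a point fixed in the world has none). Each returns a list of dicts, best first, with "conf" (0 to 1); they miss things now and then, are a little off and sometimes report something else, mostly with a low value. They report only what shows in the picture. A call takes as long as a camera call. They do not tell look-alikes from the thing itself.
- spot_in(camera, target): "location" ([column, row] in pixels, amid what is visible of it).
- mark_of(camera, target): "location" ([column, row] in pixels: a listed point, or the origin of a listed thing).
The state is a dict: "time": time; "q": joint angles; "joint_velocities": joint speeds; "joint_torque": joint torques, N m; "position": TCP position; "tool_rot": TCP orientation; "ft_force": force on the tool from outside, world axes, zero at the start; "moment": the same for the moment, N m; "grip_width": finger opening in m.
Only numpy, scipy, OpenCV 4.12 (cv2) and the standard library are available. Lean on these libraries where they do the work, as an engineer would, in place of code of your own. Each camera call takes 0.05 s, during which the arm holds its last target. There are 200 camera calls.

TASK

Lay out the acid-fast staining station: set the tray of slides on the middle of the slide warmer's plate and stand the three dropper bottles in the caddy in order of use, one to a cell, with red in the cell nearest the warmer, clear in the middle and blue at the far end. Put the timer on the bench close in front of the caddy (on the robot's side, no more than 5 cm off it), opposite the clear bottle and square to the caddy, its display towards the robot. Set the glass down, do not drop or tip it, and leave the orange-capped jar and the green tube block where they stand.

Things in the scene. Friction and masses are not known exactly. Their poses are not given: they have to be found in the camera images.
- red: Round glass dropper bottle, 38 mm diameter, straight body 60 mm tall, shoulder above it, 90 mm tall over all, 90 g; blank paper label. Origin: centre of its underside, z up its axis. Glass: it may not be dropped (more than about 20 mm) or tipped over. Can be taken round the straight body from any side; gripped 48 mm above its underside, fingers clear the caddy walls. Dark red stain, bright red cap with a black rubber bulb. Used first, with heat.
- clear: Round glass dropper bottle, 38 mm diameter, straight body 60 mm tall, shoulder above it, 90 mm tall over all, 90 g; blank paper label. Origin: centre of its underside, z up its axis. Glass: it may not be dropped (more than about 20 mm) or tipped over. Can be taken round the straight body from any side; gripped 48 mm above its underside, fingers clear the caddy walls. Colourless rinse in clear glass, white cap with a black rubber bulb. Used second.
- blue: Round glass dropper bottle, 38 mm diameter, straight body 60 mm tall, shoulder above it, 90 mm tall over all, 90 g; blank paper label. Origin: centre of its underside, z up its axis. Glass: it may not be dropped (more than about 20 mm) or tipped over. Can be taken round the straight body from any side; gripped 48 mm above its underside, fingers clear the caddy walls. Dark blue stain, bright blue cap with a black rubber bulb. Used last.
- slides: Shallow open grey metal slide tray holding two glass microscope slides side by side (fixed in it), 60 mm along its own x, 86 mm along its own y, 16 mm high, 100 g. Origin: centre of its underside. Take it across its 60 mm width, low down.
- timer: White digital bench timer, a block 42 mm deep (own x), 56 mm wide (own y), 46 mm high, 110 g, three coloured buttons in a row on top along its y. Its grey display is on the -x face, turned roughly to the robot at the start (within 30 degrees). Origin: centre of its underside.
- caddy: Light grey stain caddy fixed to the bench: one row of three equal square cells along its own y, centres at y = +57, 0 and -57 mm, each cell 53 x 53 mm inside, grey liner; outside 61 mm (x) by 175 mm (y), walls 22 mm high and 4 mm thick, cell floor 4 mm above the bench. Empty at the start. Origin: centre of its underside, at bench level; its -x side is its front, facing the robot (turned up to about 12 degrees). It may stand left or right of the warmer.
- warmer: White slide warmer fixed to the bench, 150 mm deep (own x), 220 mm wide (own y), with a flat dark grey top plate 138 x 208 mm, its surface 60 mm above the bench; front (-x, facing the robot) with a black dial that stands out 13 mm. Origin: centre of its underside, directly below the centre of the plate.
- jar: Bystander: small clear glass media bottle with yellow medium and a big orange cap, 46 mm diameter, 84 mm tall. Origin: centre of its underside. Leave it where it stands.
- block: Bystander: green tube block with small grey and yellow tube caps, 52 mm (x) by 70 mm (y), 42 mm high. Origin: centre of its underside. Leave it where it stands.
Not all that is in view belongs to the job. Leave any yellow look-alike of the caddy alone. Of the things shaped like the timer, the white one is meant.

How it is judged:
At the end, for the whole second after the job is handed in: Bottles upright in their cells (12 mm), red nearest the warmer, clear, then blue; slide tray flat on the plate, 20 mm from centre; timer on the bench 50-120 mm before the caddy's middle, 15 mm off its centre line, square to 17 deg, display to the robot; jar and block within 20 mm; all at rest (((y of warmer in the frame of caddy above 0 m and y of red in the frame of caddy between 0.045 and 0.069 m and y of clear in the frame of caddy between -0.012 and 0.012 m and y of blue in the frame of caddy between -0.069 and -0.045 m) or (y of warmer in the frame of caddy below 0 m and y of red in the frame of caddy between -0.069 and -0.045 m and y of clear in the frame of caddy between -0.012 and 0.012 m and y of blue in the frame of caddy between 0.045 and 0.069 m)) and x of red in the frame of caddy between -0.012 and 0.012 m and z of red in the frame of caddy between -0.002 and 0.01 m and angle between each of red, clear, blue, timer's own z axis and vertical below 0.1 rad and x of clear in the frame of caddy between -0.012 and 0.012 m and z of clear in the frame of caddy between -0.002 and 0.01 m and x of blue in the frame of caddy between -0.012 and 0.012 m and z of blue in the frame of caddy between -0.002 and 0.01 m and horizontal distance between slides and warmer below 0.02 m and angle between slides's own z axis and vertical below 0.06 rad and z of slides in the frame of warmer between 0.055 and 0.066 m and x of timer in the frame of caddy between -0.12 and -0.05 m and y of timer in the frame of caddy between -0.015 and 0.015 m and angle between the x axis of timer and the x axis of caddy, either way round below 0.3 rad and x of caddy in the frame of timer above 0 m and height (world z) of timer below 0.006 m and linear speed of each of red, clear, blue, slides, timer below 0.02 m/s and distance of each of jar, block from where it was at the start of the episode below 0.02 m); the robot touches nothing.
It fails at once if a stain bottle is tipped over (more than 45 degrees) (angle between any of red, clear, blue's own z axis and vertical above 0.78 rad).
It fails at once if a glass bottle is dropped or slammed down: still faster than 0.6 m/s within 20 mm of the bench or the caddy floor (a fall of about 20 mm or more) ((height (world z) of red below 0.02 m and linear speed of red above 0.6 m/s) or (height (world z) of clear below 0.02 m and linear speed of clear above 0.6 m/s) or (height (world z) of blue below 0.02 m and linear speed of blue above 0.6 m/s)).
It fails at once if the slide tray is dropped onto the warmer: faster than 0.6 m/s within 15 mm of its plate (horizontal distance between slides and warmer below 0.06 m and z of slides in the frame of warmer below 0.075 m and linear speed of slides above 0.6 m/s).
It fails at once if the orange-capped jar or the green tube block is shifted by more than 20 mm or tipped (distance of any of jar, block from where it was at the start of the episode above 0.02 m or angle between any of jar, block's own z axis and vertical above 0.4 rad).
It also fails if it takes over 120 s, if anything falls off the work surface, if the arm or the gripper's body presses on something with over 40 N, if the wrist force passes 120 N, or if a joint passes its speed limit or range.

## Working session

There is one attempt and no reset: what is moved stays moved. The work goes in short steps, Python scripts to look and compute and a tool call to move; the robot and the scene stay as the last step left them, time stands still between calls to the robot, and variables do not carry over. Pictures are saved under pics/ and viewed, about 12 in all and at most 16, crops included, and the job is handed in when it is done.

Besides the shell and the picture viewer there is one more tool, called after "Emit:" as name(argument=value, ...), one argument or row to a line, values as JSON. drive_tool: Moves the arm, as the interface text tells. Its arguments: {"type":"object","properties":{"plan":{"type":"array","items":{"type":"array","items":{"type":"number"}}},"newtons":{"type":"number"}},"required":["plan"]}

```bash
mkdir -p pics
cat > h.py <<'E'
from rig import *
import numpy as np, cv2
from scipy.spatial.transform import Rotation as R
def ray(cam,px):
    c=get_calibration(cam)
    if cam=="wrist":
        o=get_obs();T=np.eye(4);T[:3,:3]=R.from_quat(o["tool_rot"]).as_matrix();T[:3,3]=o["position"]
        M=T@np.array(c["tool_from_camera"]);Rm,t=M[:3,:3],M[:3,3]
    else: Rm,t=np.array(c["rotation"]),np.array(c["origin"])
    d=Rm@np.array([(px[0]-c["cx"])/c["fx"],(px[1]-c["cy"])/c["fy"],1]);return t,d
def at(cam,px,z):
    t,d=ray(cam,px);return (t+d*(z-t[2])/d[2])
E
python3 - <<'E'
from h import *
o=get_obs();print(o)
for c in("scene","top"):
    cv2.imwrite(f"pics/{c}0.png",camera(c))
    print(c,get_calibration(c))
    for n in "red clear blue slides timer caddy warmer jar block".split():
        print(n,[(np.round(d["location"]).tolist(),round(d["conf"],2),np.round(at(c,d["location"],0),3)[:2].tolist()) for d in mark_of(c,n)[:3]])
print(get_calibration("wrist"))
print(R.from_quat(o["tool_rot"]).as_matrix().round(2))
E
```

```text
{'time': 0.0, 'q': array([ 9.55483135e-01,  5.28516175e-01,  1.43389973e+00, -4.24727926e-06,
        1.18138964e+00, -1.78481884e-01]), 'joint_velocities': array([-0.00025488, -0.0005391 , -0.00043195,  0.00069279,  0.00253213,
       -0.00023117]), 'joint_torque': array([-1.64837929e-03, -4.40035379e+01, -1.76593351e+01,  6.31833239e-02,
        5.81951207e-02, -1.43095363e-04]), 'position': array([0.26395313, 0.56571883, 0.22154173]), 'tool_rot': array([ 0.69102912, -0.15351866,  0.15291635, -0.68958493]), 'ft_force': array([-0.07829455,  0.38347263,  0.03602843]), 'moment': array([ 0.00413343, -0.01940958,  0.03636312]), 'grip_width': 0.08679387583826685}
scene {'fx': 496.53481578331576, 'fy': 496.53481578331576, 'cx': 266.48210241982355, 'cy': 210.06552702907726, 'origin': array([1.25781439, 0.75039286, 0.93025234]), 'rotation': array([ 0.37309916,  0.81836705, -0.39622256, -0.18460788])}Traceback (most recent call last):
  File "<stdin>", line 7, in <module>
  File "h.py", line 12, in at
    t,d=ray(cam,px);return (t+d*(z-t[2])/d[2])
        ~~~^^^^^^^^
  File "h.py", line 10, in ray
    d=Rm@np.array([(px[0]-c["cx"])/c["fx"],(px[1]-c["cy"])/c["fy"],1]);return t,d
      ~~^~~~~~~~~~~~~~~~~~~~~~~~~~~~~~~~~~~~~~~~~~~~~~~~~~~~~~~~~~~~~~
ValueError: matmul: Input operand 1 has a mismatch in its core dimension 0, with gufunc signature (n?,k),(k,m?)->(n?,m?) (size 3 is different from 4)
```

View pics/scene0.png

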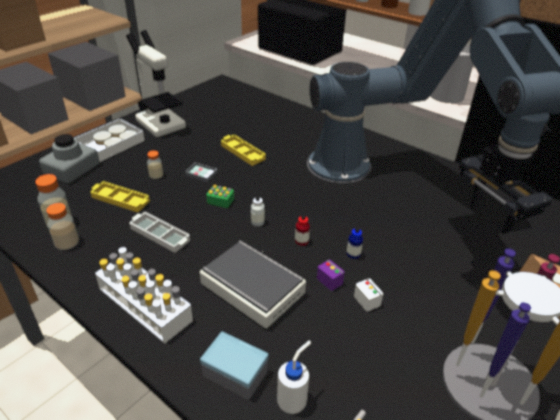

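The scene view faces the robot. The grey caddy is at (160,231), with yellow look-alikes at (243,149) and (120,195). The warmer is at (252,282), and the bottles are clear (258,212), red (302,230) and blue (355,243). The white timer is at (369,293) with a purple look-alike at (331,274). The tray is at (201,171), the block at (220,195) and the jar at (154,165).

```bash
sed -i 's/Rm,t=np.array(c\["rotation"\]),/Rm,t=R.from_quat(c["rotation"]).as_matrix(),/' h.py
python3 - <<'E'
from h import *
o=get_obs()
for c in("top","scene"):
    cv2.imwrite(f"pics/{c}1.png",camera(c))
    print(c,get_calibration(c)["origin"])
    for n in "red clear blue slides timer caddy warmer jar block".split():
        print(n,[(np.round(d["location"]).tolist(),round(d["conf"],2),np.round(at(c,d["location"],0),3)[:2].tolist()) for d in mark_of(c,n)[:3]])
print(get_calibration("wrist"))
print(R.from_quat(o["tool_rot"]).as_matrix().round(2))
E
```

```text
top [0.25784306 0.01832057 1.45330637]
red [([217.0, 205.0], 0.66, [0.395, 0.152])]
clear [([271.0, 198.0], 0.53, [0.414, -0.003])]
blue [([169.0, 223.0], 0.52, [0.342, 0.288])]
slides [([381.0, 218.0], 0.56, [0.355, -0.318])]
timer [([129.0, 176.0], 0.68, [0.479, 0.406]), ([414.0, 185.0], 0.33, [0.45, -0.414])]
caddy [([376.0, 283.0], 0.97, [0.171, -0.299]), ([407.0, 130.0], 0.76, [0.613, -0.399]), ([327.0, 197.0], 0.4, [0.416, -0.162])]
warmer [([216.0, 124.0], 0.96, [0.629, 0.158])]
jar [([416.0, 186.0], 0.56, [0.448, -0.422])]
block [([322.0, 199.0], 0.95, [0.41, -0.148])]
scene [1.25781439 0.75039286 0.93025234]
red [([299.0, 240.0], 0.86, [0.401, 0.139])]
clear [([258.0, 222.0], 0.84, [0.417, -0.001]), ([301.0, 240.0], 0.61, [0.398, 0.146])]
blue [([350.0, 254.0], 0.6, [0.354, 0.278])]
slides [([202.0, 176.0], 0.91, [0.358, -0.3])]
timer [([332.0, 281.0], 0.96, [0.469, 0.3]), ([369.0, 303.0], 0.74, [0.471, 0.411])]
caddy [([243.0, 153.0], 0.61, [0.166, -0.293])]
warmer [([252.0, 289.0], 0.64, [0.625, 0.164])]
jar [([157.0, 173.0], 0.63, [0.449, -0.423])]
block [([220.0, 200.0], 0.7, [0.414, -0.16])]
{'fx': 333.3818436809989, 'fy': 333.3818436809989, 'cx': 276.6029808394103, 'cy': 203.1365159518286, 'tool_from_camera': array([[-4.81193939e-05,  9.67882836e-01,  2.51401698e-01,
        -6.88624097e-02],
       [-3.97740978e-04, -2.51401697e-01,  9.67882756e-01,
        -1.61038745e-01],
       [ 9.99999920e-01, -5.34188255e-05,  3.97063963e-04,
        -4.76827109e-04],
       [ 0.00000000e+00,  0.00000000e+00,  0.00000000e+00,
         1.00000000e+00]])}
[[ 0.91 -0.    0.42]
 [-0.42 -0.    0.91]
 [-0.   -1.   -0.  ]]
```

View pics/top1.png

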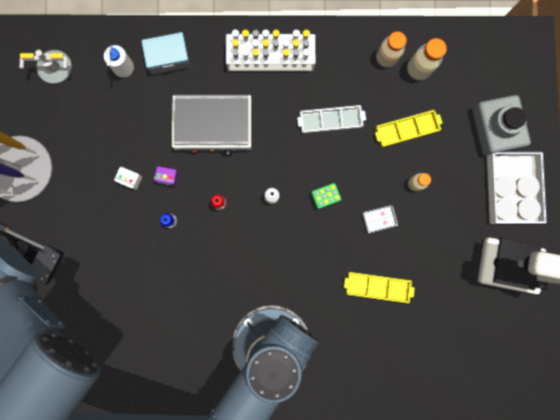

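Top view (up is +x, left is +y): the only grey caddy is at (331,119), to the right of the warmer (212,122). The other caddy shapes, at (408,128) and (379,288), are yellow. Of the two timers, (127,178) is white and (165,176) is purple, so (127,178) is the one meant. I'll confirm these in one crop and measure them.

```bash
cat >> h.py <<'E'
def rect(cam,mask,roi,z):
    m=np.zeros_like(mask);a,b,c,d=roi;m[b:d,a:c]=mask[b:d,a:c]
    cs=cv2.findContours(m,cv2.RETR_EXTERNAL,cv2.CHAIN_APPROX_NONE)[0]
    k=max(cs,key=cv2.contourArea)[:,0].astype(float)+0.0
    w=np.array([at(cam,p,z)[:2] for p in k])*1000
    (cx,cy),(u,v),an=cv2.minAreaRect(w.astype(np.float32))
    return np.round([cx,cy,u,v,an],1)
E
python3 - <<'E'
from h import *
im=cv2.imread("pics/top1.png");sc=cv2.imread("pics/scene1.png")
def crop(i,a,b,w,h,s):return cv2.resize(i[b:b+h,a:a+w],None,fx=s,fy=s,interpolation=cv2.INTER_CUBIC)
A=crop(im,290,90,80,60,5);B=crop(im,95,140,80,60,5);C=crop(sc,320,255,80,60,5);D=crop(im,345,185,80,60,5)
cv2.imwrite("pics/comp.png",np.vstack([np.hstack([A,B]),np.hstack([C,D])]))
hsv=cv2.cvtColor(im,cv2.COLOR_BGR2HSV);g=cv2.cvtColor(im,cv2.COLOR_BGR2GRAY)
br=(g>75).astype(np.uint8)*255
print("caddy",rect("top",br,(290,95,372,140),.022))
print("warmer",rect("top",br,(165,88,257,151),.060))
pl=((g>50)&(g<125)).astype(np.uint8)*255
print("plate",rect("top",pl,(172,95,252,147),.060))
print("tray",rect("top",br,(355,200,402,238),.012))
print("timer",rect("top",br,(108,160,147,194),.046))
print("block",rect("top",(hsv[...,1]>120).astype(np.uint8)*255*(g>40),(305,178,345,215),.042))
for n,roi in dict(red=(205,190,232,215),blue=(155,207,182,232),clear=(258,183,285,208),jar=(405,165,436,196)).items():
    print(n,rect("top",br if n in("clear","jar") else ((hsv[...,1]>110)&(hsv[...,2]>80)).astype(np.uint8)*255,roi,.07))
E
```

```text
caddy [ 640.9 -176.    71.3  202.3    5.6]
warmer [621.  165.5 159.1 223.4   0. ]
plate [552.6  53.9   0.    0.    0. ]
tray [ 353.1 -311.7   66.    93.6   13.7]
timer [466.7 396.8  72.7  50.4  64.9]
block [ 415.7 -153.9   55.4   75.3   20.5]
red [398.4 145.   38.4  35.4   0.4]
blue [348.3 282.9  35.5  35.2   0.8]
clear [414.5  -2.4  41.   44.   89.9]
jar [ 452.3 -411.2   50.2   63.6   44. ]
```

View pics/comp.png

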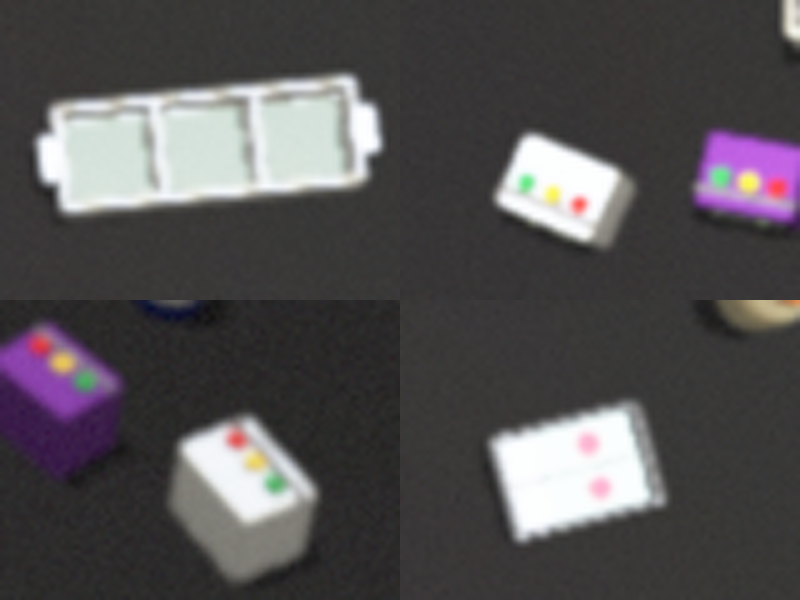

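Confirmed: the grey caddy, the white timer (127,177) with its buttons and display edge on the robot side, and the tray at (380,219) with pink smears on its slides. The warmer is at caddy +y, so red goes to +57 mm. The gripper already lines up with the timer, so I'll take that first.

```bash
cat >> h.py <<'E'
def rel(x,y,z,h=None):
    """shift (mm, tool axes) to TCP x,y,z (mm) and turn about tool y (deg) to tool-x heading h"""
    o=get_obs();M=R.from_quat(o["tool_rot"]).as_matrix()
    s=M.T@(np.array([x,y,z])-o["position"]*1000)
    hd=np.degrees(np.arctan2(M[1,0],M[0,0]));tilt=np.degrees(np.arccos(-M[2,1]))
    # down-pointing tool y: turn +a about tool y lowers the heading
    print("shift",s.round(1),"turn_y",None if h is None else round(hd-h,1),"hd",round(hd,1),"tilt",round(tilt,2),"t",round(o["time"],1))
E
python3 - <<'E'
from h import *
im=cv2.imread("pics/top1.png");g=cv2.cvtColor(im,cv2.COLOR_BGR2GRAY)
print("timer",at("top",(127.2,177.2),.046)*1000)
print("caddy",at("top",(331.2,118.3),.022)*1000)
print(g[122,165:260].tolist());print(g[85:160,212].tolist())
t=at("top",(127.2,177.2),.046)*1000
rel(t[0],t[1],110,-25.1);rel(t[0],t[1],10,-25.1)
E
```

```text
timer [467.89018052 398.22926171  46.        ]
caddy [ 641.25653928 -175.50496356   22.        ]
[57, 55, 55, 56, 54, 60, 112, 186, 198, 160, 142, 142, 143, 142, 141, 141, 142, 141, 142, 143, 143, 144, 142, 144, 142, 144, 143, 143, 143, 144, 143, 144, 145, 144, 144, 145, 143, 144, 144, 144, 143, 145, 143, 144, 145, 145, 145, 147, 145, 146, 145, 147, 146, 146, 145, 146, 147, 146, 147, 147, 146, 147, 148, 147, 149, 149, 148, 149, 147, 147, 148, 148, 148, 148, 148, 149, 149, 149, 148, 147, 149, 150, 165, 208, 234, 213, 126, 63, 56, 55, 56, 53, 54, 55, 56]
[55, 53, 54, 56, 53, 54, 54, 53, 61, 85, 141, 188, 191, 170, 148, 141, 140, 141, 139, 142, 142, 142, 142, 142, 144, 144, 142, 144, 144, 144, 143, 145, 145, 145, 145, 146, 146, 147, 145, 145, 145, 147, 146, 146, 147, 147, 148, 146, 147, 148, 150, 149, 149, 150, 150, 154, 177, 203, 189, 165, 208, 237, 195, 133, 109, 100, 66, 41, 48, 54, 55, 57, 56, 56, 54]
shift [255.5 112.6 -66.2] turn_y 0.1 hd -25.0 tilt 0.0 t 1.1
shift [255.5 212.6 -66.2] turn_y 0.1 hd -25.0 tilt 0.0 t 1.1
```

Emit:
drive_tool(
  plan=[
    [30,10,-8,0,0,0,76],
    [65,25,-17,0,0,0,76],
    [100,40,-26,0,0,0,76],
    [135,55,-35,0,0,0,76],
    [170,70,-44,0,0,0,76],
    [205,85,-53,0,0,0,76],
    [235,100,-61,0,0,0,76],
    [255,112,-66,0,0,0,76],
    [255,112,-66,0,0,0,76],
    [255,112,-66,0,0,0,76],
  ],
  newtons=20,
)

```text
time: 2.1
position: [0.4674, 0.3985, 0.1104]
tool_rot: [0.69, -0.154, 0.153, -0.69]
ft_force: [0.2, 0.7, -0.3]
grip_width: 0.076
```

Run:
```python
from h import *
rel(467.9,398.2,10,-25.1)
im=camera("wrist");cv2.imwrite("pics/w1.png",im)
```

```text
shift [ 7.000e-01  1.004e+02 -1.000e-01] turn_y 0.0 hd -25.1 tilt 0.05 t 2.1
```

View pics/w1.png

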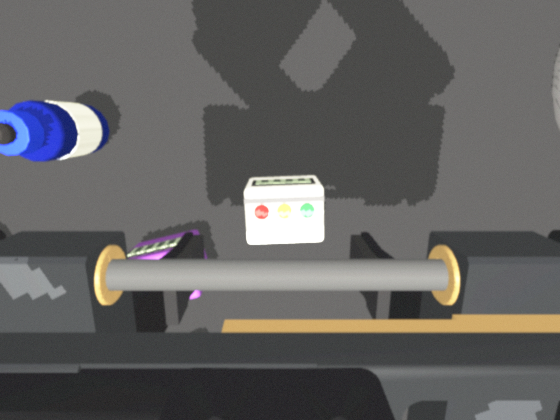

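The wrist view shows the white timer at (284,212) centred between the fingers with its display edge to the robot. The purple one is clear of them at (170,260). Descending.

Emit:
drive_tool(
  plan=[
    [0,20,0,0,0,0,76],
    [1,40,0,0,0,0,76],
    [1,60,0,0,0,0,76],
    [1,80,0,0,0,0,76],
    [1,92,0,0,0,0,76],
    [1,100,0,0,0,0,76],
    [1,100,0,0,0,0,50],
    [1,100,0,0,0,0,40],
    [1,100,0,0,0,0,40],
    [1,100,0,0,0,0,40],
  ],
  newtons=20,
)

```text
time: 3.15
position: [0.4693, 0.3988, 0.0116]
tool_rot: [-0.69, 0.153, -0.154, 0.691]
ft_force: [0.6, 0.7, 1.7]
grip_width: 0.0558
```

Emit:
drive_tool(
  plan=[
    [0,0,0,0,0,0,40],
    [0,-15,0,0,0,0,40],
    [0,-40,0,0,0,0,40],
    [0,-70,0,0,0,0,40],
    [0,-100,0,0,0,0,40],
    [0,-120,0,0,0,0,40],
    [0,-130,0,0,0,0,40],
    [0,-130,0,0,0,0,40],
  ],
)

```text
time: 3.95
position: [0.469, 0.3985, 0.1425]
tool_rot: [-0.69, 0.152, -0.154, 0.691]
ft_force: [0.1, 0.3, -2.5]
grip_width: 0.0559
```

```bash
cat >> h.py <<'E'
CA=np.radians(5.6);C0=np.array([641.,-175.5])
def cad(x,y): return C0+[x*np.cos(CA)-y*np.sin(CA),x*np.sin(CA)+y*np.cos(CA)]
E
python3 - <<'E'
from h import *
print(get_obs()["position"],get_obs()["grip_width"])
x,y=cad(-85,0);print(x,y);rel(x,y,130,5.6)
E
```

```text
[0.46901016 0.39850997 0.14246909] 0.05589538189274965
556.4056710015443 -183.7945464795277
shift [ 325.5   11.8 -490.7] turn_y -30.6 hd -25.0 tilt 0.18 t 4.0
```

Emit:
drive_tool(
  plan=[
    [10,0,-15,0,-1,0,40],
    [26,1,-40,0,-3,0,40],
    [50,2,-75,0,-6,0,40],
    [75,3,-112,0,-9,0,40],
    [100,4,-150,0,-12,0,40],
    [124,5,-187,0,-15,0,40],
    [149,6,-225,0,-18,0,40],
    [174,7,-262,0,-21,0,40],
    [199,8,-300,0,-25,0,40],
    [222,8,-335,0,-30.6,0,40],
  ],
)

```text
time: 4.95
position: [0.5267, -0.0012, 0.1312]
tool_rot: [-0.706, -0.034, 0.037, 0.706]
ft_force: [0.7, -1.1, -1.3]
grip_width: 0.0558
```

Run:
```python
from h import *
x,y=cad(-85,0);rel(x,y,100,5.6)
```

```text
shift [  11.4   31.  -184.7] turn_y 0.1 hd 5.7 tilt 0.19 t 5.0
```

Emit:
drive_tool(
  plan=[
    [2,3,-32,0,0,0,40],
    [4,8,-70,0,0,0,40],
    [6,14,-110,0,0,0,40],
    [9,20,-145,0,0,0,40],
    [10,26,-170,0,0,0,40],
    [11,31,-185,0,0,0,40],
    [11,31,-185,0,0,0,40],
    [11,31,-185,0,0,0,40],
  ],
)

```text
time: 5.75
position: [0.5557, -0.181, 0.1007]
tool_rot: [-0.706, -0.033, 0.035, 0.707]
ft_force: [0.4, 0.5, -1.4]
grip_width: 0.0559
```

Run:
```python
from h import *
x,y=cad(-85,0);rel(x,y,11,5.6);print(get_obs()["position"])
im=camera("wrist");cv2.imwrite("pics/w2.png",im)
c=get_calibration("wrist");o=get_obs();M=R.from_quat(o["tool_rot"]).as_matrix();T=np.array(c["tool_from_camera"])
for (a,b) in [(-30.5,0),(-30.5,87.5),(-30.5,-87.5)]:
    p=np.append(cad(a,b),22)/1000;q=T[:3,:3].T@(M.T@(p-o["position"])-T[:3,3]);print(a,b,(q[:2]/q[2]*c["fx"]+[c["cx"],c["cy"]]).round(0))
```

```text
shift [ 0.7 89.7 -3. ] turn_y -0.0 hd 5.6 tilt 0.19 t 5.8
[ 0.5556776  -0.18103769  0.10073173]
-30.5 0 [272. 278.]
-30.5 87.5 [383. 278.]
-30.5 -87.5 [162. 278.]
```

View pics/w2.png

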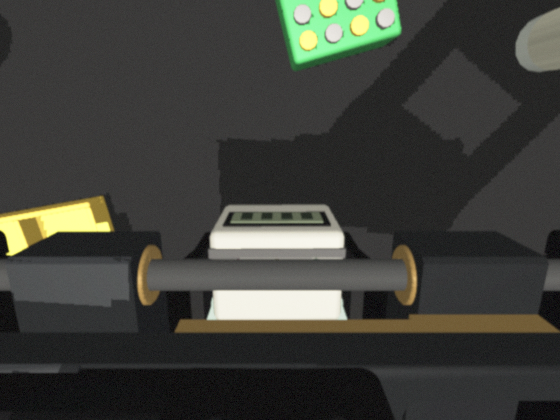

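The timer is held upright and square with its display at (275,218) to the robot, and the green block at (340,30) is clear. Lowering it.

Emit:
drive_tool(
  plan=[
    [0,20,-1,0,0,0,40],
    [1,45,-3,0,0,0,40],
    [1,65,-3,0,0,0,40],
    [1,80,-3,0,0,0,40],
    [1,86,-3,0,0,0,40],
    [1,89,-3,0,0,0,40],
    [1,89,-3,0,0,0,40],
    [1,89,-3,0,0,0,70],
    [1,89,-3,0,0,0,76],
    [1,89,-3,0,0,0,76],
  ],
)

```text
time: 6.8
position: [0.5586, -0.1856, 0.0134]
tool_rot: [0.707, 0.035, -0.034, -0.706]
ft_force: [0.1, 0.6, -0.1]
grip_width: 0.0715
```

Emit:
drive_tool(
  plan=[
    [0,0,0,0,0,0,76],
    [0,-15,0,0,0,0,76],
    [0,-45,0,0,0,0,76],
    [0,-85,0,0,0,0,76],
    [0,-125,0,0,0,0,76],
    [0,-160,0,0,0,0,76],
    [0,-180,0,0,0,0,76],
    [0,-180,0,0,0,0,76],
  ],
)

```text
time: 7.6
position: [0.5602, -0.1863, 0.1973]
tool_rot: [0.708, 0.037, -0.032, -0.705]
ft_force: [-0.5, -0.4, -0.2]
grip_width: 0.0761
```

Run:
```python
from h import *
im=camera("top");cv2.imwrite("pics/t2.png",im)
print(mark_of("top","timer")[:2])
rel(353,-312,110,-76.3)
rel(414.5,-2.4,140,-84.4)
```

```text
[{'location': [165.7, 179.2], 'conf': 0.57}]
shift [-216.2   83.1 -106.4] turn_y 81.9 hd 5.6 tilt 0.05 t 7.7
shift [-124.9   53.   195.7] turn_y 90.0 hd 5.6 tilt 0.05 t 7.7
```

Emit:
drive_tool(
  plan=[
    [-5,0,-3,0,5,0,80],
    [-15,0,-8,0,13,0,80],
    [-35,0,-18,0,21,0,80],
    [-60,5,-30,0,29,0,80],
    [-90,15,-45,0,37,0,80],
    [-120,25,-60,0,45,0,80],
    [-150,40,-75,0,53,0,80],
    [-180,55,-90,0,61,0,80],
    [-203,70,-100,0,69,0,80],
    [-216,83,-106,0,77,0,80],
  ],
)

```text
time: 8.7
position: [0.3506, -0.311, 0.1075]
tool_rot: [-0.572, 0.417, -0.413, 0.573]
ft_force: [0.1, -0.1, 0.6]
grip_width: 0.0802
```

Emit:
drive_tool(
  plan=[
    [0,0,0,0,5,0,80],
    [0,0,0,0,5,0,80],
    [0,0,0,0,5,0,80],
  ],
)

```text
time: 9.0
position: [0.3529, -0.311, 0.1087]
tool_rot: [-0.556, 0.438, -0.436, 0.556]
ft_force: [0.3, 0.5, 0.1]
grip_width: 0.0796
```

Run:
```python
from h import *
rel(353,-312,3,-76.3);print(get_obs()["position"])
im=camera("wrist");cv2.imwrite("pics/w3.png",im)
t=cv2.imread("pics/t2.png")[85:175,280:400]
cv2.imwrite("pics/w3t.png",np.vstack([im[:400],cv2.resize(t,(560,420))[:200*2]])[:,:][:800]) if 0 else cv2.imwrite("pics/w3.png",np.hstack([cv2.resize(im,(420,315)),cv2.resize(t,(380,285),interpolation=2)[:315]]) if 0 else np.hstack([cv2.resize(im,(420,300)),cv2.resize(t,(380,300),interpolation=2)]))
```

```text
shift [ 1.200e+00  1.057e+02 -1.000e-01] turn_y -0.0 hd -76.3 tilt 0.13 t 9.0
[ 0.35292607 -0.3110496   0.10872155]
```

View pics/w3.png

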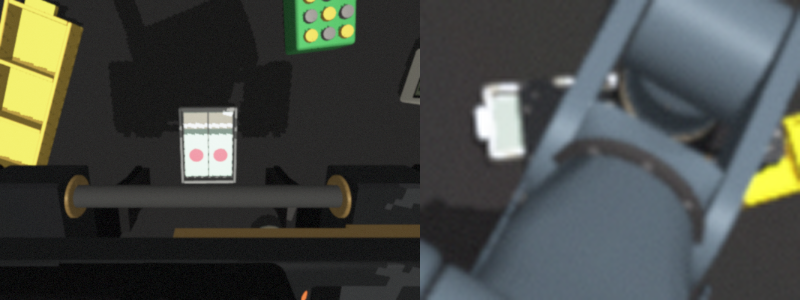

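The wrist view shows the tray at (208,145) in the left panel, centred and square between the open fingers. Descending to grip it.

Emit:
drive_tool(
  plan=[
    [0,20,0,0,0,0,80],
    [1,45,0,0,0,0,80],
    [1,70,0,0,0,0,80],
    [1,90,0,0,0,0,80],
    [1,100,0,0,0,0,80],
    [1,104,0,0,0,0,80],
    [1,104,0,0,0,0,60],
    [1,104,0,0,0,0,45],
    [1,104,0,0,0,0,45],
    [1,104,0,0,0,0,45],
  ],
  newtons=25,
)

```text
time: 10.05
position: [0.3539, -0.3131, 0.0063]
tool_rot: [0.556, -0.437, 0.438, -0.555]
ft_force: [-0.2, -0.9, 2.3]
grip_width: 0.0599
```

Emit:
drive_tool(
  plan=[
    [0,0,0,0,0,0,45],
    [0,-10,0,0,0,0,45],
    [0,-35,0,0,0,0,45],
    [0,-70,0,0,0,0,45],
    [0,-110,0,0,0,0,45],
    [0,-150,0,0,0,0,45],
    [0,-175,0,0,0,0,45],
    [0,-180,0,0,0,0,45],
  ],
)

```text
time: 10.85
position: [0.3546, -0.3139, 0.1889]
tool_rot: [0.556, -0.435, 0.44, -0.555]
ft_force: [0.5, -0.2, -1.1]
grip_width: 0.0599
```

Run:
```python
from h import *
print(at("top",(211,120),.06)*1000)
rel(626,163,150,-90)
cv2.imwrite("pics/t3.png",camera("top"))
```

```text
[626.31976082 165.31907691  60.        ]
shift [-400.1   37.3  375.8] turn_y 13.6 hd -76.4 tilt 0.4 t 10.8
```

Emit:
drive_tool(
  plan=[
    [-12,0,11,0,1,0,45],
    [-32,0,30,0,2,0,45],
    [-60,0,56,0,4,0,45],
    [-90,0,85,0,6,0,45],
    [-120,0,113,0,8,0,45],
    [-150,0,141,0,9,0,45],
    [-180,2,169,0,10,0,45],
    [-210,4,197,0,11,0,45],
    [-240,6,225,0,12,0,45],
    [-270,8,254,0,13,0,45],
  ],
)

```text
time: 11.9
position: [0.5361, 0.0113, 0.1754]
tool_rot: [0.503, -0.499, 0.496, -0.501]
ft_force: [0.4, -0.5, -1.2]
grip_width: 0.0597
```

Run:
```python
from h import *
rel(626,164,120,-90)
```

```text
shift [-151.9   55.1   91.6] turn_y 0.5 hd -89.5 tilt 0.26 t 11.9
```

Emit:
drive_tool(
  plan=[
    [-22,5,13,0,0,0,45],
    [-50,12,30,0,0,0,45],
    [-80,22,48,0,0,0,45],
    [-110,34,66,0,0,0,45],
    [-135,45,81,0,0,0,45],
    [-148,52,89,0,0,0,45],
    [-152,55,92,0,0,0,45],
    [-152,55,92,0,0,0,45],
    [-152,55,92,0,0,0,45],
  ],
)

```text
time: 12.8
position: [0.6269, 0.1611, 0.1224]
tool_rot: [0.503, -0.498, 0.498, -0.502]
ft_force: [0.1, 0.3, 0.1]
grip_width: 0.0598
```

Run:
```python
from h import *
rel(626,164,66,-90)
w=cv2.resize(camera("wrist"),(420,315))
t=cv2.resize(cv2.imread("pics/t3.png")[90:180,280:387],(375,315),interpolation=2)
cv2.imwrite("pics/c4.png",np.hstack([w,t]))
```

```text
shift [-2.9 56.4 -0.8] turn_y 0.5 hd -89.5 tilt 0.09 t 12.8
```

View pics/c4.png

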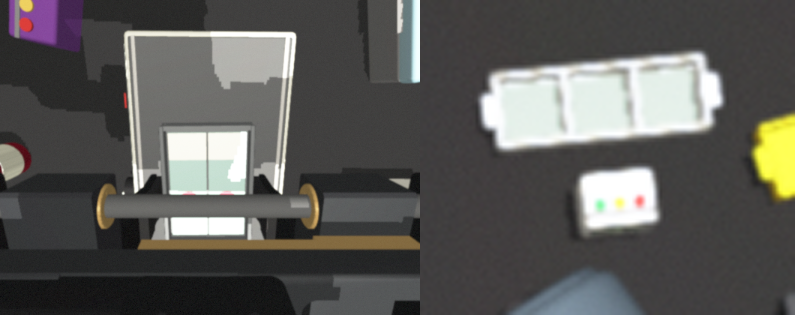

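The tray is held level at (208,180) over the plate, which spans columns 128–295. The right panel shows the timer at (617,200) square in front of the middle cell. Lowering the tray.

Emit:
drive_tool(
  plan=[
    [-1,15,0,0,0,0,45],
    [-3,30,0,0,0,0,45],
    [-3,42,0,0,0,0,45],
    [-3,49,0,0,0,0,45],
    [-3,53,0,0,0,0,45],
    [-3,56,0,0,0,0,45],
    [-3,56,0,0,0,0,45],
    [-3,57,0,0,0,0,45],
  ],
)

```text
time: 13.65
position: [0.6282, 0.1654, 0.0664]
tool_rot: [-0.502, 0.497, -0.498, 0.503]
ft_force: [-2.0, -0.7, 6.9]
grip_width: 0.0598
```

Emit:
drive_tool(
  plan=[
    [0,0,0,0,0,0,65],
    [0,0,0,0,0,0,78],
    [0,0,0,0,0,0,80],
    [0,-20,0,0,0,0,80],
    [0,-50,0,0,0,0,80],
    [0,-80,0,0,0,0,80],
    [0,-95,0,0,0,0,70],
    [0,-95,0,0,0,0,70],
  ],
)

```text
time: 14.45
position: [0.6293, 0.1655, 0.1631]
tool_rot: [-0.501, 0.496, -0.499, 0.504]
ft_force: [0.3, 0.5, -0.8]
grip_width: 0.0728
```

Run:
```python
from h import *
rel(398.4,145,140,-84.4)
```

```text
shift [  18.2   21.8 -231.2] turn_y -5.0 hd -89.4 tilt 0.32 t 14.4
```

Emit:
drive_tool(
  plan=[
    [2,0,-15,0,0,0,66],
    [4,2,-45,0,-1,0,66],
    [6,5,-80,0,-2,0,66],
    [9,9,-115,0,-3,0,66],
    [12,13,-150,0,-4,0,66],
    [15,17,-185,0,-5,0,66],
    [17,20,-212,0,-5,0,66],
    [18,22,-228,0,-5,0,66],
    [18,22,-231,0,-5,0,66],
    [18,22,-231,0,-5,0,66],
  ],
  newtons=15,
)

```text
time: 15.45
position: [0.3965, 0.145, 0.138]
tool_rot: [0.524, -0.475, 0.475, -0.523]
ft_force: [-0.9, 1.0, -0.1]
grip_width: 0.0661
```

Run:
```python
from h import *
w=cv2.resize(camera("wrist"),(420,315))
rel(398.4,145,29,-84.4)
t=camera("top");cv2.imwrite("pics/t5.png",t)
cv2.imwrite("pics/c5.png",np.hstack([w,cv2.resize(t[80:170,160:267],(375,315),interpolation=2)]))
```

```text
shift [1.000e-01 1.093e+02 5.000e-01] turn_y -0.0 hd -84.4 tilt 0.05 t 15.5
```

View pics/c5.png

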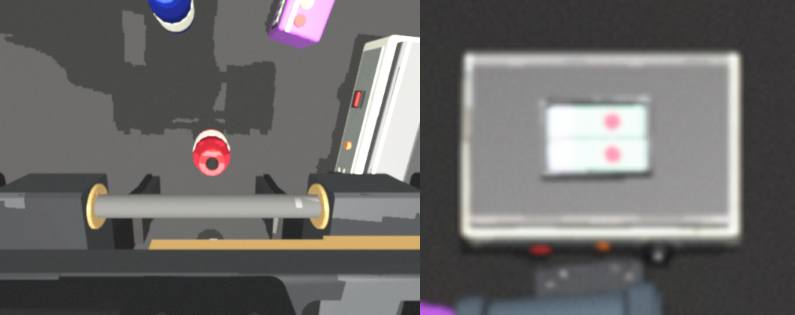

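The tray lies at the centre of the plate, (598,140) against about (601,143). The red bottle is between the fingers at (211,155). Descending onto it.

Emit:
drive_tool(
  plan=[
    [0,20,1,0,0,0,66],
    [0,45,2,0,0,0,66],
    [0,70,2,0,0,0,66],
    [0,90,2,0,0,0,66],
    [0,103,2,0,0,0,66],
    [0,109,2,0,0,0,66],
    [0,109,2,0,0,0,45],
    [0,109,2,0,0,0,30],
    [0,109,2,0,0,0,30],
    [0,109,2,0,0,0,30],
  ],
  newtons=15,
)

```text
time: 16.55
position: [0.3993, 0.1453, 0.0302]
tool_rot: [-0.523, 0.475, -0.475, 0.524]
ft_force: [-0.3, 0.4, -0.0]
grip_width: 0.0414
```

Emit:
drive_tool(
  plan=[
    [0,0,0,0,0,0,30],
    [0,-8,0,0,0,0,30],
    [0,-30,0,0,0,0,30],
    [0,-60,0,0,0,0,30],
    [0,-90,0,0,0,0,30],
    [0,-115,0,0,0,0,30],
    [0,-120,0,0,0,0,30],
  ],
)

```text
time: 17.25
position: [0.4, 0.1454, 0.1523]
tool_rot: [-0.522, 0.474, -0.476, 0.525]
ft_force: [0.9, -0.3, -1.4]
grip_width: 0.0376
```

Run:
```python
from h import *
o=get_obs();print(o["position"],o["grip_width"],o["ft_force"])
rel(*cad(0,57),130,-84.4)
```

```text
[0.4000363  0.14543246 0.15229015] 0.037615968493640885 [ 0.93389418 -0.27282176 -1.36556034]
shift [285.9  23.5 208.4] turn_y -0.0 hd -84.4 tilt 0.33 t 17.2
```

Emit:
drive_tool(
  plan=[
    [12,0,9,0,0,0,30],
    [35,0,26,0,0,0,30],
    [70,0,51,0,0,0,30],
    [110,0,80,0,0,0,30],
    [150,2,109,0,0,0,30],
    [190,4,138,0,0,0,30],
    [230,8,168,0,0,0,30],
    [262,14,191,0,0,0,30],
    [280,20,204,0,0,0,30],
    [286,23,208,0,0,0,30],
  ],
)

```text
time: 18.25
position: [0.6342, -0.1226, 0.1235]
tool_rot: [0.523, -0.476, 0.475, -0.523]
ft_force: [-0.9, -0.3, -0.4]
grip_width: 0.0379
```

Emit:
drive_tool(
  plan=[
    [0,0,0,0,0,0,30],
    [0,0,0,0,0,0,30],
    [0,0,0,0,0,0,30],
  ],
)

```text
time: 18.55
position: [0.6324, -0.1178, 0.1264]
tool_rot: [0.524, -0.475, 0.474, -0.524]
ft_force: [0.4, -0.2, -1.5]
grip_width: 0.0375
```

```bash
cat >> h.py <<'E'
def proj(p):
    c=get_calibration("wrist");o=get_obs();M=R.from_quat(o["tool_rot"]).as_matrix();T=np.array(c["tool_from_camera"])
    q=T[:3,:3].T@(M.T@(np.array(p)/1000-o["position"])-T[:3,3]);return q[:2]/q[2]*c["fx"]+[c["cx"],c["cy"]]
E
python3 - <<'E'
from h import *
im=camera("wrist")
for p in [(-30.5,87.5),(30.5,87.5),(-30.5,-87.5),(30.5,-87.5),(-26.5,30.5),(26.5,30.5)]:
    u=proj(np.append(cad(*p),22));print(p,u.round());cv2.circle(im,tuple(int(v) for v in u),3,(0,0,255),1)
cv2.imwrite("pics/c6.png",im)
rel(*cad(0,57),34,-84.4)
E
```

```text
(-30.5, 87.5) [243. 167.]
(30.5, 87.5) [319. 167.]
(-30.5, -87.5) [247. 354.]
(30.5, -87.5) [313. 354.]
(-26.5, 30.5) [249. 234.]
(26.5, 30.5) [312. 234.]
shift [ 1.2 92.8  2.7] turn_y 0.1 hd -84.3 tilt 0.05 t 18.6
```

View pics/c6.png

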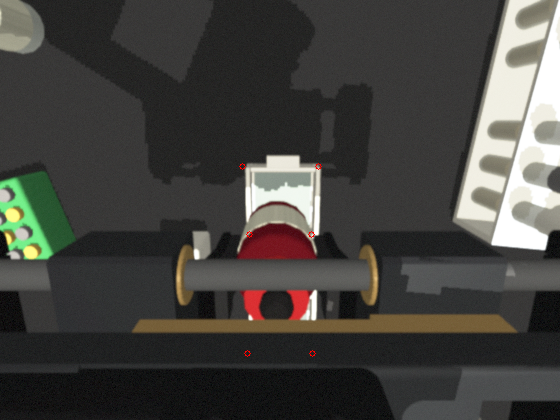

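Measured caddy corners (246,167) and (321,167) are about 3 px right of my prediction, roughly 2 mm in +x. I'll correct for that and lower red.

Emit:
drive_tool(
  plan=[
    [0,15,2,0,0,0,30],
    [1,30,4,0,0,0,30],
    [1,45,4,0,0,0,30],
    [1,60,4,0,0,0,30],
    [1,72,4,0,0,0,30],
    [1,82,4,0,0,0,30],
    [1,88,4,0,0,0,30],
    [1,91,4,0,0,0,30],
    [1,92,4,0,0,0,30],
    [1,92,4,0,0,0,30],
  ],
)

```text
time: 19.6
position: [0.638, -0.12, 0.0349]
tool_rot: [-0.524, 0.475, -0.475, 0.524]
ft_force: [0.0, -0.8, -0.7]
grip_width: 0.0378
```

Emit:
drive_tool(
  plan=[
    [0,0,0,0,0,0,44],
    [0,0,0,0,0,0,54],
    [0,0,0,0,0,0,56],
    [0,0,0,0,0,0,56],
    [0,-20,0,0,0,0,56],
    [0,-50,0,0,0,0,56],
    [0,-85,0,0,0,0,60],
    [0,-110,0,0,0,0,64],
    [0,-120,0,0,0,0,66],
  ],
)

```text
time: 20.5
position: [0.6393, -0.1204, 0.1578]
tool_rot: [-0.523, 0.473, -0.477, 0.524]
ft_force: [0.4, -0.3, 1.0]
grip_width: 0.0643
```

```bash
sed -i 's/C0=np.array(\[641.,/C0=np.array([642.5,/' h.py
python3 - <<'E'
from h import *
rel(415.5,-2.4,135,-84.4)
E
```

```text
shift [-139.3   21.4 -211.4] turn_y -0.0 hd -84.4 tilt 0.33 t 20.5
```

Emit:
drive_tool(
  plan=[
    [-8,0,-12,0,0,0,66],
    [-24,0,-37,0,0,0,66],
    [-46,2,-70,0,0,0,66],
    [-70,6,-106,0,0,0,66],
    [-94,10,-142,0,0,0,66],
    [-115,15,-175,0,0,0,66],
    [-130,18,-198,0,0,0,66],
    [-138,21,-209,0,0,0,66],
    [-139,21,-211,0,0,0,66],
    [-139,21,-211,0,0,0,66],
  ],
)

```text
time: 21.5
position: [0.4144, -0.002, 0.1334]
tool_rot: [-0.524, 0.475, -0.475, 0.524]
ft_force: [0.8, -0.5, -0.0]
grip_width: 0.0661
```

Run:
```python
from h import *
w=cv2.resize(camera("wrist"),(420,315))
rel(415.5,-2.4,29,-84.4)
t=camera("top");print([d for d in mark_of("top","red")[:2]])
cv2.imwrite("pics/c7.png",np.hstack([w,cv2.resize(t[90:180,280:387],(375,315),interpolation=2)]))
```

```text
shift [-1.000e-01  1.046e+02  0.000e+00] turn_y -0.0 hd -84.4 tilt 0.09 t 21.6
[{'location': [309.4, 120.6], 'conf': 0.55}]
```

View pics/c7.png

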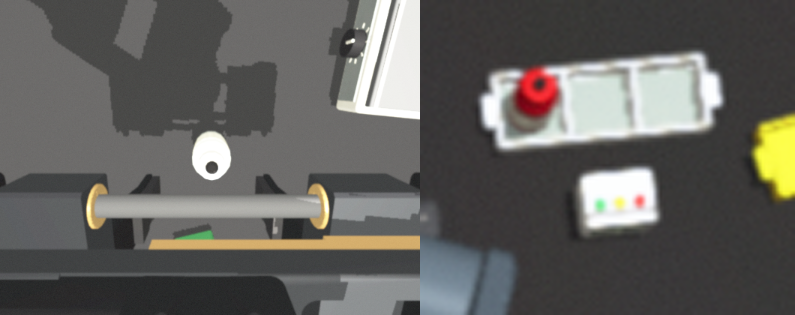

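Red stands upright in the left cell (caddy +y, warmer side) at (530,105). The clear bottle is at (211,157) between the fingers. Gripping it.

Emit:
drive_tool(
  plan=[
    [0,20,1,0,0,0,66],
    [0,45,2,0,0,0,66],
    [0,70,2,0,0,0,66],
    [0,88,2,0,0,0,66],
    [0,99,2,0,0,0,66],
    [0,104,2,0,0,0,66],
    [0,104,2,0,0,0,45],
    [0,104,2,0,0,0,30],
    [0,104,2,0,0,0,30],
    [0,104,2,0,0,0,30],
  ],
  newtons=15,
)

```text
time: 22.65
position: [0.4166, -0.0019, 0.0301]
tool_rot: [-0.524, 0.475, -0.476, 0.524]
ft_force: [-0.1, -0.3, 0.2]
grip_width: 0.0417
```

Emit:
drive_tool(
  plan=[
    [0,0,0,0,0,0,30],
    [0,0,0,0,0,0,30],
    [0,-8,0,0,0,0,30],
    [0,-30,0,0,0,0,30],
    [0,-60,0,0,0,0,30],
    [0,-90,0,0,0,0,30],
    [0,-115,0,0,0,0,30],
    [0,-130,0,0,0,0,30],
    [0,-133,0,0,0,0,30],
  ],
)

```text
time: 23.55
position: [0.4165, -0.0018, 0.1644]
tool_rot: [-0.523, 0.474, -0.476, 0.524]
ft_force: [0.7, 0.1, -1.2]
grip_width: 0.0378
```

Run:
```python
from h import *
o=get_obs();print(o["grip_width"],o["ft_force"])
rel(*cad(0,0),145,-84.4)
```

```text
0.03777636489428578 [ 0.65381275  0.10325167 -1.21840823]
shift [194.8  20.2 208. ] turn_y -0.0 hd -84.4 tilt 0.19 t 23.6
```

Emit:
drive_tool(
  plan=[
    [8,0,9,0,0,0,30],
    [24,0,26,0,0,0,30],
    [50,0,53,0,0,0,30],
    [80,2,85,0,0,0,30],
    [110,4,117,0,0,0,30],
    [140,8,149,0,0,0,30],
    [165,12,176,0,0,0,30],
    [183,17,196,0,0,0,30],
    [193,20,206,0,0,0,30],
    [195,20,208,0,0,0,30],
  ],
)

```text
time: 24.55
position: [0.6426, -0.1774, 0.1395]
tool_rot: [0.524, -0.476, 0.475, -0.523]
ft_force: [0.3, -0.1, -0.9]
grip_width: 0.0374
```

Emit:
drive_tool(
  plan=[
    [0,0,0,0,0,0,30],
    [0,0,0,0,0,0,30],
    [0,0,0,0,0,0,30],
  ],
)

```text
time: 24.85
position: [0.6412, -0.1749, 0.1425]
tool_rot: [0.524, -0.475, 0.475, -0.524]
ft_force: [-0.8, 0.2, -1.0]
grip_width: 0.0374
```

Run:
```python
from h import *
rel(*cad(0,0),35,-84.4)
```

```text
shift [  0.8 107.5   1.3] turn_y 0.0 hd -84.4 tilt 0.07 t 24.9
```

Emit:
drive_tool(
  plan=[
    [0,15,1,0,0,0,30],
    [1,33,1,0,0,0,30],
    [1,52,1,0,0,0,30],
    [1,70,1,0,0,0,30],
    [1,85,1,0,0,0,30],
    [1,97,1,0,0,0,30],
    [1,104,1,0,0,0,30],
    [1,107,1,0,0,0,30],
    [1,108,1,0,0,0,30],
    [1,108,1,0,0,0,30],
  ],
)

```text
time: 25.85
position: [0.6436, -0.1768, 0.0351]
tool_rot: [-0.524, 0.475, -0.475, 0.524]
ft_force: [-0.2, -0.4, -1.2]
grip_width: 0.0377
```

Emit:
drive_tool(
  plan=[
    [0,0,0,0,0,0,44],
    [0,0,0,0,0,0,54],
    [0,0,0,0,0,0,56],
    [0,0,0,0,0,0,56],
    [0,-20,0,0,0,0,56],
    [0,-50,0,0,0,0,56],
    [0,-85,0,0,0,0,60],
    [0,-110,0,0,0,0,64],
    [0,-125,0,0,0,0,66],
  ],
)

```text
time: 26.75
position: [0.6443, -0.177, 0.1624]
tool_rot: [-0.523, 0.474, -0.476, 0.524]
ft_force: [0.6, -0.3, -0.4]
grip_width: 0.0642
```

Run:
```python
from h import *
rel(349.5,282.9,135,-84.4)
```

```text
shift [-486.4   25.5 -248.8] turn_y -0.0 hd -84.4 tilt 0.23 t 26.8
```

Emit:
drive_tool(
  plan=[
    [-12,0,-6,0,0,0,66],
    [-35,0,-18,0,0,0,66],
    [-70,0,-36,0,0,0,66],
    [-110,0,-56,0,0,0,66],
    [-150,0,-77,0,0,0,66],
    [-190,0,-97,0,0,0,66],
    [-230,0,-118,0,0,0,66],
    [-270,0,-138,0,0,0,66],
    [-310,0,-159,0,0,0,66],
    [-345,0,-176,0,0,0,66],
  ],
)

```text
time: 27.75
position: [0.4302, 0.1514, 0.1581]
tool_rot: [0.525, -0.476, 0.474, -0.523]
ft_force: [0.7, -0.4, -0.3]
grip_width: 0.0661
```

Run:
```python
from h import *
rel(349.5,282.9,130,-84.4)
```

```text
shift [-138.7   28.5  -67.3] turn_y -0.0 hd -84.4 tilt 0.3 t 27.8
```

Emit:
drive_tool(
  plan=[
    [-28,3,-14,0,0,0,66],
    [-58,8,-28,0,0,0,66],
    [-88,15,-43,0,0,0,66],
    [-113,21,-55,0,0,0,66],
    [-129,26,-63,0,0,0,66],
    [-136,28,-66,0,0,0,66],
    [-136,28,-66,0,0,0,66],
    [-136,28,-66,0,0,0,66],
  ],
)

```text
time: 28.55
position: [0.3554, 0.2782, 0.1312]
tool_rot: [0.524, -0.475, 0.475, -0.523]
ft_force: [0.1, -1.4, 0.2]
grip_width: 0.0657
```

Run:
```python
from h import *
w=cv2.resize(camera("wrist"),(420,315))
rel(349.5,282.9,29,-84.4)
t=camera("top")
cv2.imwrite("pics/c8.png",np.hstack([w,cv2.resize(t[90:180,280:387],(375,315),interpolation=2)]))
```

```text
shift [ -5.4 102.4  -5.9] turn_y -0.1 hd -84.5 tilt 0.01 t 28.6
```

View pics/c8.png

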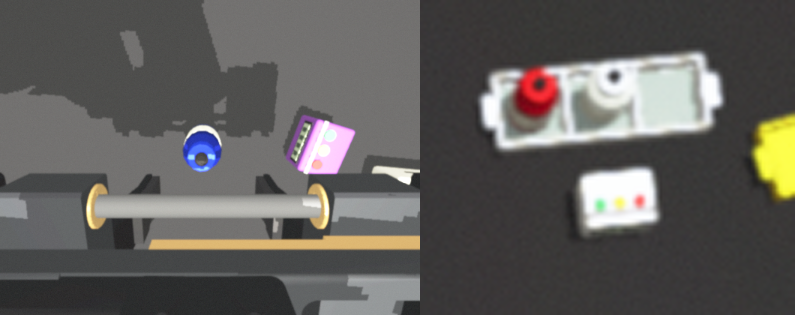

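Red and clear stand in the left and middle cells. Blue is at (202,150), about 5 mm to -z of the jaw centre. The purple timer is clear of the fingers.

Emit:
drive_tool(
  plan=[
    [-3,10,-3,0,0,0,66],
    [-5,22,-5,0,0,0,66],
    [-5,45,-5,0,0,0,66],
    [-5,70,-5,0,0,0,66],
    [-5,88,-5,0,0,0,66],
    [-5,98,-5,0,0,0,66],
    [-5,102,-5,0,0,0,60],
    [-5,102,-5,0,0,0,40],
    [-5,102,-5,0,0,0,30],
    [-5,102,-5,0,0,0,30],
  ],
  newtons=15,
)

```text
time: 29.65
position: [0.3506, 0.2834, 0.0302]
tool_rot: [-0.523, 0.475, -0.475, 0.524]
ft_force: [-0.1, -0.3, -0.5]
grip_width: 0.0434
```

Emit:
drive_tool(
  plan=[
    [0,0,0,0,0,0,30],
    [0,0,0,0,0,0,30],
    [0,-8,0,0,0,0,30],
    [0,-30,0,0,0,0,30],
    [0,-60,0,0,0,0,30],
    [0,-90,0,0,0,0,30],
    [0,-115,0,0,0,0,30],
    [0,-130,0,0,0,0,30],
    [0,-133,0,0,0,0,30],
  ],
)

```text
time: 30.55
position: [0.3511, 0.2837, 0.1647]
tool_rot: [-0.522, 0.474, -0.476, 0.525]
ft_force: [-0.5, -0.3, -1.4]
grip_width: 0.0377
```

Run:
```python
from h import *
o=get_obs();print(o["grip_width"],o["ft_force"])
rel(*cad(0,-57),145,-84.4)
```

```text
0.03774657633682421 [-0.46237712 -0.25931014 -1.43899972]
shift [542.4  19.9 245.3] turn_y -0.0 hd -84.4 tilt 0.27 t 30.6
```

Emit:
drive_tool(
  plan=[
    [12,0,5,0,0,0,30],
    [36,0,16,0,0,0,30],
    [70,0,32,0,0,0,30],
    [108,0,49,0,0,0,30],
    [146,0,66,0,0,0,30],
    [184,0,83,0,0,0,30],
    [222,0,100,0,0,0,30],
    [260,0,118,0,0,0,30],
    [298,0,135,0,0,0,30],
    [330,0,149,0,0,0,30],
  ],
)

```text
time: 31.55
position: [0.5305, -0.0339, 0.1609]
tool_rot: [0.524, -0.476, 0.475, -0.523]
ft_force: [-0.0, 0.1, -0.3]
grip_width: 0.038
```

Run:
```python
from h import *
rel(*cad(0,-57),145,-84.4)
```

```text
shift [208.7  15.6  98. ] turn_y -0.1 hd -84.5 tilt 0.13 t 31.6
```

Emit:
drive_tool(
  plan=[
    [32,0,15,0,0,0,30],
    [67,2,32,0,0,0,30],
    [103,4,48,0,0,0,30],
    [138,7,65,0,0,0,30],
    [168,10,79,0,0,0,30],
    [190,13,89,0,0,0,30],
    [202,15,95,0,0,0,30],
    [206,15,97,0,0,0,30],
    [206,15,97,0,0,0,30],
    [206,15,97,0,0,0,30],
  ],
)

```text
time: 32.55
position: [0.6461, -0.2251, 0.1472]
tool_rot: [0.524, -0.476, 0.474, -0.524]
ft_force: [0.1, 0.4, -0.9]
grip_width: 0.0373
```

Run:
```python
from h import *
rel(*cad(0,-57),35,-84.4)
```

```text
shift [  7.4 112.2   1.4] turn_y 0.0 hd -84.4 tilt 0.12 t 32.5
```

Emit:
drive_tool(
  plan=[
    [4,12,1,0,0,0,30],
    [7,30,1,0,0,0,30],
    [7,50,1,0,0,0,30],
    [7,70,1,0,0,0,30],
    [7,87,1,0,0,0,30],
    [7,100,1,0,0,0,30],
    [7,108,1,0,0,0,30],
    [7,111,1,0,0,0,30],
    [7,112,1,0,0,0,30],
    [7,112,1,0,0,0,30],
  ],
)

```text
time: 33.55
position: [0.6492, -0.2336, 0.0362]
tool_rot: [-0.524, 0.475, -0.476, 0.524]
ft_force: [0.1, -1.1, -0.6]
grip_width: 0.0376
```

Run:
```python
from h import *
rel(*cad(0,-57),34.5,-84.4);print(get_obs()["position"],get_obs()["ft_force"])
```

```text
shift [-1.4  1.7 -1. ] turn_y -0.0 hd -84.4 tilt 0.08 t 33.5
[ 0.64922736 -0.23356278  0.03619789] [ 0.12034833 -1.11264201 -0.58249196]
```

Emit:
drive_tool(
  plan=[
    [0,1,0,0,0,0,30],
    [0,1,0,0,0,0,30],
    [0,1,0,0,0,0,44],
    [0,1,0,0,0,0,54],
    [0,1,0,0,0,0,56],
    [0,1,0,0,0,0,56],
    [0,-20,0,0,0,0,56],
    [0,-50,0,0,0,0,56],
    [0,-85,0,0,0,0,60],
    [0,-115,0,0,0,0,66],
  ],
)

```text
time: 34.55
position: [0.6489, -0.2334, 0.1521]
tool_rot: [-0.524, 0.475, -0.475, 0.524]
ft_force: [0.2, -0.5, 0.5]
grip_width: 0.062
```

Emit:
drive_tool(
  plan=[
    [0,-15,-15,0,0,0,66],
    [-20,-25,-50,0,0,0,66],
    [-55,-25,-90,0,0,0,66],
    [-90,-25,-125,0,0,0,66],
    [-125,-25,-155,0,0,0,66],
    [-165,-25,-175,0,0,0,66],
    [-205,-25,-190,0,0,0,66],
    [-240,-25,-200,0,0,0,66],
    [-260,-25,-205,0,0,0,66],
    [-260,-25,-205,0,0,0,66],
  ],
)

```text
time: 35.55
position: [0.4174, 0.0078, 0.1757]
tool_rot: [0.525, -0.475, 0.474, -0.524]
ft_force: [0.7, 0.4, -0.5]
grip_width: 0.0658
```

Run:
```python
from h import *
t=camera("top");s=camera("scene")
cv2.imwrite("pics/c9.png",np.vstack([np.hstack([cv2.resize(t[85:205,160:320+20],(400,267),interpolation=2),cv2.resize(t[85:205,270:450],(400,267),interpolation=2)]),cv2.resize(s[140:340,60:400],(800,333*1),interpolation=2)[:, :]])[:600])
hsv=cv2.cvtColor(t,cv2.COLOR_BGR2HSV);g=cv2.cvtColor(t,cv2.COLOR_BGR2GRAY);br=(g>75).astype(np.uint8)*255;wh=(g>150).astype(np.uint8)*255
ti=rect("top",wh,(325,132,362,165),.046)
print("timer",ti,"block",rect("top",(hsv[...,1]>120).astype(np.uint8)*255*(g>40),(305,178,345,215),.042),"jar",rect("top",br,(405,165,436,196),.07))
M=np.array([[np.cos(CA),np.sin(CA)],[-np.sin(CA),np.cos(CA)]])
print("timer in caddy",M@(ti[:2]-C0))
for n in("red","clear","blue","timer","slides"):
  for c in("top","scene"):
    print(n,c,[(M@(at(c,d["location"],.004 if n!="timer" else 0)[:2]*1000-C0)).round().tolist()+[round(d["conf"],2)] for d in mark_of(c,n)[:2]])
```

```text
timer [ 554.7 -185.    45.5   58.9    4.6] block [ 415.7 -153.9   55.6   75.2   20.9] jar [ 452.3 -411.2   50.2   63.6   44. ]
timer in caddy [-88.30800327  -0.8868817 ]
red top [[-9.0, -58.0, 0.59], [3.0, 66.0, 0.47]]
red scene [[-2.0, 53.0, 0.72], [-213.0, 44.0, 0.65]]
clear top [[-2.0, 1.0, 0.79], [30.0, 347.0, 0.43]]
clear scene [[-10.0, -8.0, 0.66]]
blue top [[-14.0, -61.0, 0.69], [-1.0, 4.0, 0.3]]
blue scene [[8.0, -54.0, 0.58]]
timer top [[-85.0, 1.0, 0.86], [-117.0, 489.0, 0.65]]
timer scene [[-79.0, -6.0, 0.8], [-138.0, 481.0, 0.75]]
slides top [[32.0, 349.0, 0.74]]
slides scene [[-30.0, 301.0, 0.58]]
```

View pics/c9.png

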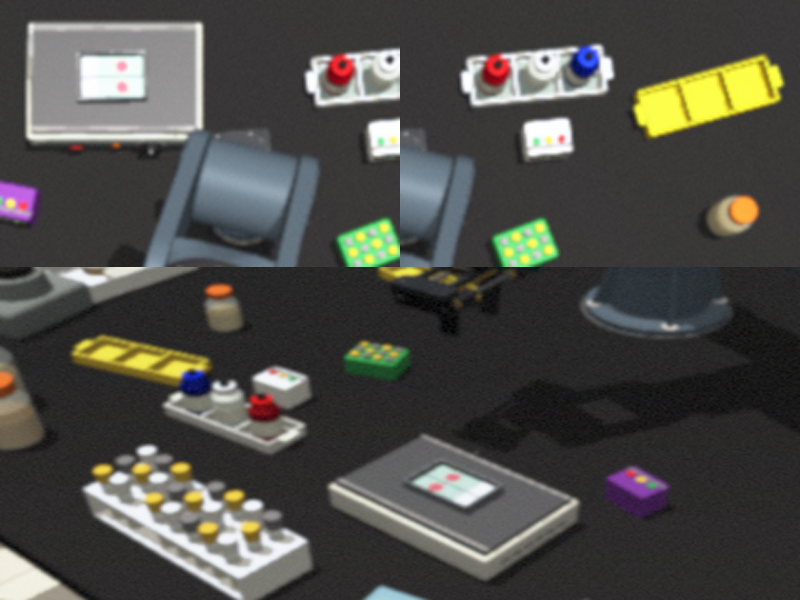

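The final view shows the red, clear and blue bottles upright in their cells with red nearest the warmer. The tray is centred on the plate, the timer is square before the clear bottle, and the jar and block have not moved.

```bash
python3 -c "
from rig import *
print(hand_in())"
```

```text
the job is handed in; nothing more can be done
None
```

The staining station is laid out as asked and handed in at about 36 s of the 120 s allowed; no verdict was reported.

- **Bottles:** all three stand upright in their cells, with red nearest the warmer, clear in the middle and blue at the far end. The fingers let go within about 2 mm of each cell centre.
- **Slide tray:** it lies flat in the middle of the warmer plate, within a few mm of centre by eye in the overhead view.
- **Timer:** it measures 88 mm in front of the caddy's middle (about 37 mm gap), 1 mm off the centre line and about 1° off square, with its display to the robot.
- **Jar and block:** both measured at their starting positions, so neither moved.

**Checks that disagreed:** the detector's last bottle marks scattered by up to about 14 mm. One overhead mark put blue at -14 mm in x, against +8 mm from the scene camera. One red mark landed on the blue cell. The scene camera's slides mark put the tray more than 60 mm from the overhead mark. For all of these I relied on where the arm released each item and on the final pictures, which agree with each other.

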